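# Point out the next glazing job

## Task

Show the glazing helper the next job by pointing straight down with the fingertips, in this order: first at the teal test tile, then at the jar with the teal lid, then at the larger of the two upside-down raw-clay bowls. Each time bring the fingertips to two or three centimetres above the middle of the thing, without touching it, and stay there for about two seconds; finish with the arm still pointing at the bowl. Travel well above everything in between, do not point at or come down over any of the other tiles, jars or bowls, and touch, move or lift nothing.

Things in the scene. Friction and masses are not known exactly. Their poses are not given: they have to be found in the camera images.
- tile_teal: fired glaze test tile, more than half of it glazed teal (blue-green) (the rest bare buff clay with a dark hole), 40x62 mm and 9 mm thick, loose, lying flat on the table. Origin: centre of its underside; top face at z = +9 mm; x across (40), y along (62)
- tile_brown: fired glaze test tile, more than half of it glazed reddish brown (the rest bare buff clay with a dark hole), 40x62 mm and 9 mm thick, loose, lying flat on the table. Origin: centre of its underside; top face at z = +9 mm; x across (40), y along (62)
- tile_grey: fired glaze test tile, more than half of it glazed pale grey (the rest bare buff clay with a dark hole), 40x62 mm and 9 mm thick, loose, lying flat on the table. Origin: centre of its underside; top face at z = +9 mm; x across (40), y along (62)
- jar_teal: small white glaze sample jar with a teal (blue-green) lid, 52 mm across and 68 mm high, loose, standing upright. Origin: centre of its underside; top of the lid at z = +68 mm
- jar_red: small white glaze sample jar with a red lid, 52 mm across and 68 mm high, loose, standing upright. Origin: centre of its underside; top of the lid at z = +68 mm
- jar_yellow: small white glaze sample jar with a yellow lid, 52 mm across and 68 mm high, loose, standing upright. Origin: centre of its underside; top of the lid at z = +68 mm
- bowl_large: the larger raw-clay bowl: buff, unglazed, upside down on its rim, 160 mm across and 93 mm high, with a foot ring on top; loose. Origin: centre of its underside (table level); top at z = +93 mm
- bowl_small: the smaller raw-clay bowl: the same buff clay, upside down on its rim, 122 mm across and 61 mm high; loose. Origin: centre of its underside (table level); top at z = +61 mm
There are look-alikes about, which are no part of the job. Leave any yellow look-alike of the bowl_large alone.

How it is judged:
On the way, in this order (a step that is already met when the one before it is completed fails the run):
1. fingertips pointing down, just above the teal tile, for 1.5 s (horizontal distance between the grasp point and tile_teal below 0.02 m and z of the grasp point in the frame of tile_teal between 0.009 and 0.078 m and angle between the grasp point's own z axis and vertical above 2.6 rad), for 1.5 s.
2. fingertips pointing down, just above the jar with the teal lid, for 1.5 s (horizontal distance between the grasp point and jar_teal below 0.022 m and z of the grasp point in the frame of jar_teal between 0.068 and 0.137 m and angle between the grasp point's own z axis and vertical above 2.6 rad), for 1.5 s.
3. fingertips pointing down, just above the larger raw-clay bowl, for 1.5 s (horizontal distance between the grasp point and bowl_large below 0.03 m and z of the grasp point in the frame of bowl_large between 0.093 and 0.162 m and angle between the grasp point's own z axis and vertical above 2.6 rad), for 1.5 s.
At the end, for the whole second after the job is handed in: The arm still points down (within 30 degrees) at the larger raw-clay bowl, TCP within 30 mm of its centre horizontally (20 for the tile, 22 for the jar, before) and under 69 mm above its top (tips under 50 mm). All tiles, jars and bowls rest within 5 mm of where they started (all of step 3 and distance of each of tile_teal, tile_brown, tile_grey, jar_teal, jar_red, jar_yellow, bowl_large, bowl_small from where it was at the start of the episode below 0.005 m and linear speed of each of tile_teal, tile_brown, tile_grey, jar_teal, jar_red, jar_yellow, bowl_large, bowl_small below 0.02 m/s); the robot touches nothing.
It fails at once if the robot touched something (more than 0.3 N) (contact force between any of the fingers, the arm and anything else above 0.3 N).
It fails at once if a tile, jar or bowl was moved or lifted by more than 5 mm (not (distance of each of tile_teal, tile_brown, tile_grey, jar_teal, jar_red, jar_yellow, bowl_large, bowl_small from where it was at the start of the episode below 0.005 m)).
It fails at once if the fingertips came down to within 50 mm above another tile, jar or the smaller bowl, as if pointing at it (TCP within 30 mm horizontally of its centre) ((horizontal distance between the grasp point and tile_brown below 0.03 m and z of the grasp point in the frame of tile_brown between 0.009 and 0.078 m) or (horizontal distance between the grasp point and tile_grey below 0.03 m and z of the grasp point in the frame of tile_grey between 0.009 and 0.078 m) or (horizontal distance between the grasp point and jar_red below 0.03 m and z of the grasp point in the frame of jar_red between 0.068 and 0.137 m) or (horizontal distance between the grasp point and jar_yellow below 0.03 m and z of the grasp point in the frame of jar_yellow between 0.068 and 0.137 m) or (horizontal distance between the grasp point and bowl_small below 0.03 m and z of the grasp point in the frame of bowl_small between 0.061 and 0.13 m)).
It also fails if it takes over 58 s, if anything falls off the work surface, if the arm or the gripper's body presses on something with over 40 N, if the wrist force passes 120 N, or if a joint passes its speed limit or range.

## Robot

A 6-joint arm with a two-finger parallel gripper is mounted at the origin on a cart in front of the work surface, level with it; the furniture and walls round the work are solid. World frame = base frame: x ahead of the robot, y to its left, z up, the work surface at z = 0. Lengths are in m, angles in rad, forces in N, time in s.
With the tool pointing down it reaches from about 0.25 to 0.775 m from the base axis. Payload 8.9 kg.
Tool frame: the origin (TCP) lies between the finger pads, 19 mm behind the fingertips; this is the grasp point; z points along the fingers, y is the line along which they close (so a half turn about z gives the same grasp; the last joint's range is limited). The gripper opens to 85 mm and grips with 20 to 120 N. Pads are 22 mm wide; open, the fingers measure 114 mm over their backs; the gripper's body (76 mm by 85 mm) begins 54 mm behind the grasp point. The pads swing forward as they close: fully open they stand 13 mm farther back than shut.
Start: joints at [-1.273, 0.291, -0.153, 1.127, 0, 1.431], TCP at [0.222, -0.476, 0.25] pointing down, gripper open.
Joint ranges: [-2.52, 2.52], [-0.91, 1.74], [-1.3, 1.37], [-1.96, 2.02], [-1.52, 1.47], [-3.14, 3.14]. Speed limits (rad/s): [2.22, 2.22, 2.79, 3.14, 3.14, 3.14].

## Interface

Orientations are given as a unit quaternion [w, x, y, z].
In Python, from workcell import sense, get_image, sign_off gives the robot as it stands. The module is installed in compiled form; this text tells all that it offers.
- The arm moves only by the tool apply_moves, never from a script. Its argument "plan" is a list of rows, each a list of 6 numbers: the shift along the tool's x, y, z in m, then the turn, a rotation vector about the tool's x, y, z in degrees. In form: [[x, y, z, wx, wy, wz], ...]. A call has 1 to 12 rows; each row is the pose to reach, as a shift and turn from the pose commanded when the call began, along the tool's axes at that moment; what a row does not reach only later rows make up. A row lasts 1/12 s, in which the tool goes at most 41.7 mm and 7.16 degrees, less where a joint would pass 70% of its speed; a pose out of reach is approached as far as the arm can. A call with a gripper value outside its range is refused whole. "hand" is the closure, from -1 (fully open) to 1 (shut), set as the call begins (left out, the last holds). The fingers move at their own pace and stop on an object; "grip_force" is the grip in N (left out, the last holds). Time passes only in rows, so rows that repeat a pose let the fingers close. It gives the time, the measured TCP pose, the force, the opening and the grip force at its end, in the units of the state.
- sense(): the state, without advancing time (a new reading comes with each control period).
- get_image(name): name is "scene" or "side" or "wrist"; returns a dict with "image" (400x640x3 uint8, red, green, blue), "fov_y" (degrees; the focal length in pixels is half the picture's height over the tangent of half this angle, whatever the lens; pixels are square), "cx", "cy" (the principal point, pixels), "rvec" (rotation vector, rad) and "tvec" (3), from world to camera coordinates, as OpenCV has them. Camera axes: x right, y down, z forward; pixel columns grow to the right and rows downward; lengths in m; the calibration is good to about 2 mm. The wrist camera is an equidistant fisheye: a pixel r from the principal point sees the ray r / f radians off the axis. A picture is of the moment at which its call begins. There is no depth.
- sign_off(): hands the job in; it is judged then, once.
The state is a dict: "t": time; "joint_positions": joint angles; "joint_velocities": joint speeds; "joint_efforts": joint torques, N m; "tool_pos": TCP position; "ee_rot": TCP orientation; "contact_force": force on the tool from outside, world axes, zero at the start; "wrist_torque": the same for the moment, N m; "finger_gap": finger opening in m; "gripper_force": force on a finger pad.
Only numpy, scipy, OpenCV 4.12 (cv2) and the standard library are available. Lean on these libraries where they do the work, as an engineer would, in place of code of your own. Each camera call takes 0.05 s, during which the arm holds its last target. There are 200 camera calls.

## Working session

There is one attempt and no reset: what is moved stays moved. The work goes in short steps, Python scripts to look and compute and a tool call to move; the robot and the scene stay as the last step left them, time stands still between calls to the robot, and variables do not carry over. Pictures are saved under pics/ and viewed, at most 10 in all, crops included, and the job is handed in when it is done.

Besides the shell and the picture viewer there is one more tool, called after ">>>" as name([rows], argument=value, ...), one row to a line, values as JSON. apply_moves: Moves the arm, as the interface text tells. Its arguments: {"type":"object","properties":{"plan":{"type":"array","items":{"type":"array","items":{"type":"number"}}},"hand":{"type":"number"},"grip_force":{"type":"number"}},"required":["plan"]}

```bash
mkdir -p pics
python3 - <<'E'
from workcell import *
import cv2,pickle
d={}
for n in("scene","side","wrist"):
    d[n]=get_image(n); cv2.imwrite(f"pics/{n}0.png",d[n]["image"][:,:,::-1])
    print(n,{k:v for k,v in d[n].items() if k!="image"})
pickle.dump(d,open("d0.pkl","wb"))
s=sense();print(s["t"],s["tool_pos"],s["ee_rot"],s["finger_gap"])
E
```

```text
scene {'fov_y': 52.1980540069391, 'cx': 314.75961267502635, 'cy': 204.11652355954726, 'rvec': array([ 0.91153973, -2.30873031,  1.26881799]), 'tvec': array([0.43482734, 0.25267514, 0.7557174 ])}
side {'fov_y': 46.436359986771365, 'cx': 318.6060023833529, 'cy': 200.33847393232378, 'rvec': array([ 0.60077204, -2.6628487 ,  1.17144364]), 'tvec': array([0.56107748, 0.20307179, 1.32310266])}
wrist {'fov_y': 65.70646984690485, 'cx': 316.2810413939582, 'cy': 198.53739406634537, 'rvec': array([-2.42841117,  1.5451486 ,  0.23762715]), 'tvec': array([-0.52382798, -0.03843997,  0.37997955])}
0.15 [ 0.22199457 -0.4754252   0.24957746] [-4.88996815e-04  9.76248103e-01  2.16655027e-01 -3.84138257e-05] 0.08535666875381114
```

View pics/scene0.png

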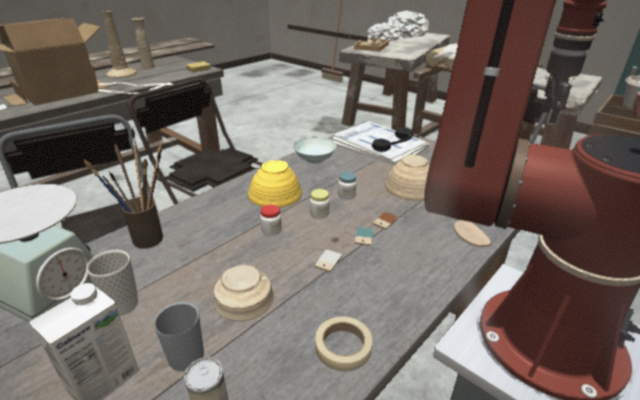

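View pics/side0.png

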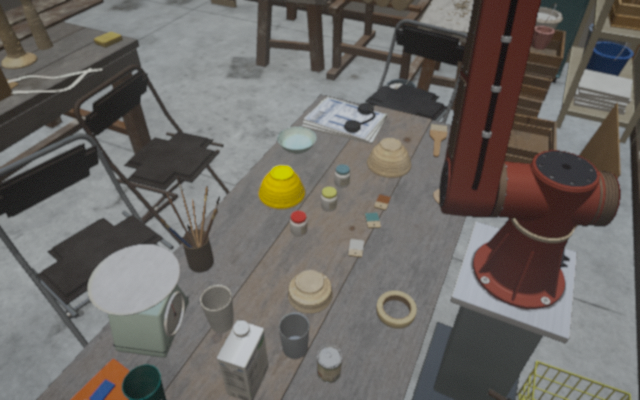

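The scene view shows a buff bowl A at (410,177), partly hidden by the arm, and a buff bowl B at (243,290). The look-alike yellow bowl is at (275,183) and the pale one at (315,148). The teal lid is at (347,178), with yellow at (319,197) and red at (270,213). The teal tile is at (364,236), with brown at (385,220) and grey at (328,260). In the side view, A is at (389,157), B at (310,290), the teal jar at (342,175) and the teal tile at (373,219).

```bash
cat > h.py <<'E'
import numpy as np,cv2
def ray(c,px,fish=False):
    f=200/np.tan(np.radians(c["fov_y"]/2)); u=(np.array(px,float)-[c["cx"],c["cy"]])/f
    if fish:
        r=np.hypot(*u); d=np.array([*(u/r*np.sin(r)),np.cos(r)])
    else: d=np.array([*u,1.])
    R=cv2.Rodrigues(c["rvec"])[0]; return -R.T@c["tvec"],R.T@d
def plane(c,px,z,fish=False):
    o,d=ray(c,px,fish); return o+d*(z-o[2])/d[2]
def tri(c1,p1,c2,p2):
    o1,d1=ray(c1,p1);o2,d2=ray(c2,p2)
    s=np.linalg.lstsq(np.c_[d1,-d2],o2-o1,rcond=None)[0]
    a,b=o1+s[0]*d1,o2+s[1]*d2; return (a+b)/2,np.linalg.norm(a-b)
def blobs(c,lo,hi,box):
    x0,y0,x1,y1=box; h=cv2.cvtColor(c["image"],cv2.COLOR_RGB2HSV)[y0:y1,x0:x1]
    n,_,st,ce=cv2.connectedComponentsWithStats(cv2.inRange(h,lo,hi))
    return [(st[i,4],np.round(ce[i]+[x0,y0],1)) for i in range(1,n) if st[i,4]>15]
E
python3 - <<'E'
from h import *; import pickle
d=pickle.load(open("d0.pkl","rb")); S,D=d["scene"],d["side"]
bs=blobs(S,(80,60,40),(105,255,255),(300,160,420,260)); bd=blobs(D,(80,60,40),(105,255,255),(300,150,420,250))
print(bs,bd)
for b in bs: print("S",plane(S,b[1],.068),plane(S,b[1],.009))
for b in bd: print("D",plane(D,b[1],.068),plane(D,b[1],.009))
# bowls: rough tops and rim extremes in side view
for n,ps,pd in(("A",(412,161),(391,145)),("B",(241,275),(309,279))): print(n,tri(S,ps,D,pd))
for n,l,r in(("A",(367,163),(411,163)),("B",(289,293),(331,293))): print(n,"rim width",np.linalg.norm(plane(D,l,.02)-plane(D,r,.02)))
a=cv2.resize(S["image"][140:275,310:440],None,fx=3,fy=3,interpolation=2);b=cv2.resize(D["image"][130:265,320:450],None,fx=3,fy=3,interpolation=2)
c=np.hstack([a,b]);cv2.imwrite("pics/c1.png",c[:,:,::-1])
E
```

```text
[(np.int32(53), array([346.9, 176. ])), (np.int32(84), array([364.3, 231.8]))] [(np.int32(69), array([342.2, 168.8])), (np.int32(65), array([371.9, 216.4]))]
S [ 0.60038573 -0.13826273  0.068     ] [ 0.66739575 -0.22435183  0.009     ]
S [0.40369134 0.04022002 0.068     ] [ 0.44960461 -0.02672565  0.009     ]
D [ 0.59822037 -0.13597928  0.068     ] [ 0.62505907 -0.20475126  0.009     ]
D [0.42952889 0.03375062 0.068     ] [ 0.44614451 -0.02473535  0.009     ]
A (array([ 0.48326197, -0.28487705,  0.10287091]), np.float64(0.003270646099310652))
B (array([0.49767984, 0.31945889, 0.0635167 ]), np.float64(0.001353027603613088))
A rim width 0.15653155518277193
B rim width 0.11179690663846835
```

View pics/c1.png

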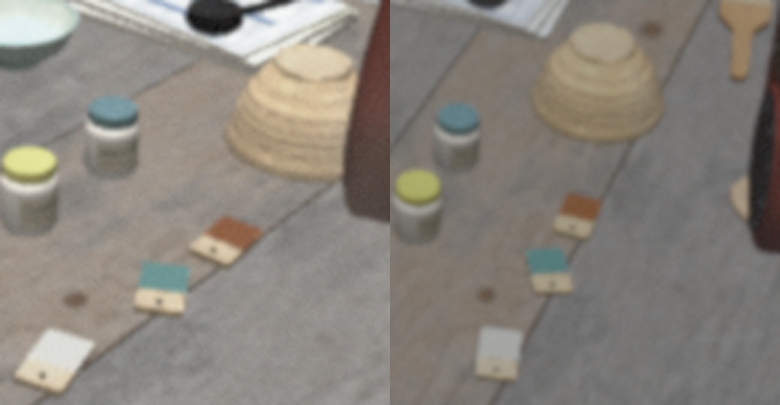

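View pics/wrist0.png

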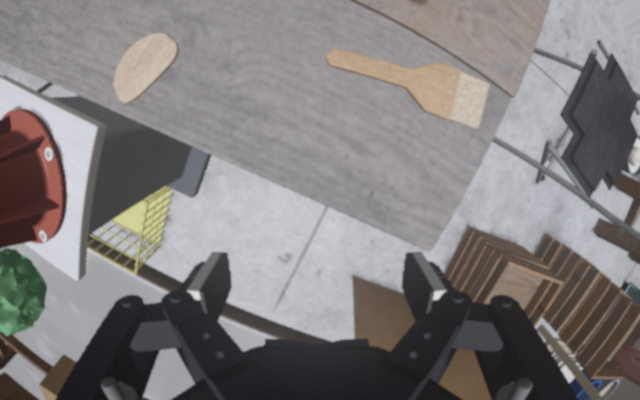

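Bowl A is the larger: its rim is about 157 mm across and its top 0.10 m high, against 112 mm and 0.064 m for B. Yellow is excluded as the look-alike. In the crop, the teal tile's centre is at scene (364.2,235.7) and side (373.2,220). The foot centre of bowl A is at scene (415.3,160.7) and side (390.7,144.7). The wrist view shows only empty table, a brush and a clay slab under the start pose.

```bash
cat >> h.py <<'E'
from scipy.spatial.transform import Rotation as Ro
def go(s,p):
    w,x,y,z=s["ee_rot"]; return np.round(Ro.from_quat([x,y,z,w]).inv().apply(np.array(p)-s["tool_pos"]),4)
E
python3 - <<'E'
from h import *; import pickle
from workcell import sense
d=pickle.load(open("d0.pkl","rb")); S,D=d["scene"],d["side"]
P={}
for n,z,ps,pd in(("tile",.009,(364.2,235.7),(373.2,220)),("jar",.068,(347.7,175),(342.6,168.8)),("bowl",.093,(415.3,160.7),(390.7,144.7)),("brown",.009,(385.2,220.3),(382.3,201.7))):
    a,b=plane(S,ps,z),plane(D,pd,z);print(n,a,b,tri(S,ps,D,pd));P[n]=(a+b)/2
s=sense();print(go(s,[*P["tile"][:2],.25]),go(s,[*P["jar"][:2],.25]),go(s,[*P["bowl"][:2],.25]))
E
```

```text
tile [ 0.43988473 -0.01351189  0.009     ] [ 0.43682863 -0.01138764  0.009     ] (array([ 0.43519019, -0.00618152,  0.01497475]), np.float64(0.000933553011441593))
jar [ 0.60248549 -0.14440308  0.068     ] [ 0.59701842 -0.13655757  0.068     ] (array([ 0.59394412, -0.13138027,  0.07476128]), np.float64(0.0037167905355489804))
bowl [ 0.48672572 -0.30821004  0.093     ] [ 0.48787557 -0.30210942  0.093     ] (array([ 0.48798189, -0.30752805,  0.09132639]), np.float64(0.004170440369450884))
brown [ 0.44049887 -0.1047859   0.009     ] [ 0.4394993  -0.10377714  0.009     ] (array([ 0.43893195, -0.10194967,  0.01098926]), np.float64(0.0004228290869307418))
[ 3.919e-01 -3.280e-01 -1.000e-04] [ 4.840e-01 -1.437e-01 -2.000e-04] [ 3.124e-01 -4.210e-02 -3.000e-04]
```

>>> apply_moves([
  [0.03, -0.025, 0, 0, 0, 0],
  [0.06, -0.05, 0, 0, 0, 0],
  [0.09, -0.075, 0, 0, 0, 0],
  [0.12, -0.1, 0, 0, 0, 0],
  [0.15, -0.125, 0, 0, 0, 0],
  [0.18, -0.15, 0, 0, 0, 0],
  [0.21, -0.175, 0, 0, 0, 0],
  [0.24, -0.2, 0, 0, 0, 0],
  [0.27, -0.225, 0, 0, 0, 0],
  [0.3, -0.25, 0, 0, 0, 0],
  [0.33, -0.275, 0, 0, 0, 0],
  [0.34, -0.285, 0, 0, 0, 0],
], hand=0.7)

```text
t: 1.15
tool_pos: [0.4107, -0.0699, 0.25]
ee_rot: [-0.0, 0.976, 0.218, 0.0]
contact_force: [-0.4, -1.2, -0.1]
finger_gap: 0.0124
gripper_force: 0.0
```

>>> apply_moves([
  [0.02, -0.015, 0, 0, 0, 0],
  [0.04, -0.03, 0, 0, 0, 0],
  [0.052, -0.043, 0, 0, 0, 0],
  [0.052, -0.043, 0, 0, 0, 0],
  [0.052, -0.043, 0, 0, 0, 0],
  [0.052, -0.043, 0, 0, 0, 0],
])

```text
t: 1.65
tool_pos: [0.4382, -0.0129, 0.2498]
ee_rot: [0.0, 0.976, 0.217, -0.0]
contact_force: [-0.0, -0.1, 0.5]
finger_gap: 0.0127
gripper_force: 0.0
```

Run:
```python
from h import *
from workcell import *
W=get_image("wrist");s=sense();print(s["t"],s["tool_pos"],s["ee_rot"],s["finger_gap"],s["contact_force"])
cv2.imwrite("pics/w1.png",W["image"][:,:,::-1])
for b in blobs(W,(80,60,40),(105,255,255),(0,0,640,400)): print(b,plane(W,b[1],.009,True),plane(W,b[1],.068,True))
import pickle;pickle.dump(W,open("w1.pkl","wb"))
```

```text
1.7 [ 0.4382497  -0.01319423  0.24990928] [ 4.34948589e-05  9.76296607e-01  2.16436817e-01 -1.94471248e-04] 0.012867603985747166 [-0.04342735 -0.61396298  0.16659378]
```

View pics/w1.png

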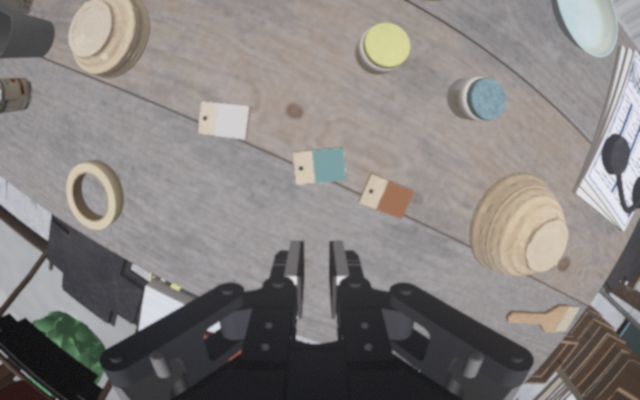

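The wrist view shows the teal tile at (319,166), between grey (223,120) and brown (386,196). The teal lid is at (487,98) and the foot of the large bowl at (546,245).

Run:
```python
from h import *
import pickle;W=pickle.load(open("w1.pkl","rb"))
from workcell import sense
s=sense()
for n,p,z in(("tile",(319,166),.009),("brown",(386,196),.009),("jar",(487.5,98.5),.068),("yel",(387,45),.068),("bowl",(546,245),.093)):
    q=plane(W,p,z,True);print(n,q,go(s,[*q[:2],s["tool_pos"][2]]))
```

```text
tile [ 0.44261317 -0.01387942  0.009     ] [ 0.0037  0.0025 -0.    ]
brown [ 0.44421314 -0.10579415  0.009     ] [-0.0337  0.0864  0.    ]
jar [ 0.60109977 -0.13948565  0.068     ] [ 0.0942  0.1833 -0.    ]
yel [ 0.59323449 -0.01645392  0.068     ] [ 1.391e-01  6.850e-02 -1.000e-04]
bowl [ 0.49497957 -0.30445676  0.093     ] [-0.0717  0.2879  0.    ]
```

>>> apply_moves([
  [0.002, 0.001, 0.025, 0, 0, 0],
  [0.002, 0.001, 0.05, 0, 0, 0],
  [0.002, 0.001, 0.075, 0, 0, 0],
  [0.002, 0.001, 0.1, 0, 0, 0],
  [0.002, 0.001, 0.12, 0, 0, 0],
  [0.002, 0.001, 0.14, 0, 0, 0],
  [0.002, 0.001, 0.155, 0, 0, 0],
  [0.002, 0.001, 0.17, 0, 0, 0],
  [0.002, 0.001, 0.18, 0, 0, 0],
  [0.002, 0.001, 0.19, 0, 0, 0],
  [0.002, 0.001, 0.196, 0, 0, 0],
  [0.002, 0.001, 0.196, 0, 0, 0],
])

```text
t: 2.7
tool_pos: [0.4399, -0.0133, 0.0531]
ee_rot: [-0.0, 0.976, 0.216, -0.001]
contact_force: [-0.2, -0.5, 1.2]
finger_gap: 0.013
gripper_force: 0.0
```

>>> apply_moves([
  [0, 0, 0, 0, 0, 0],
  [0, 0, 0, 0, 0, 0],
  [0, 0, 0, 0, 0, 0],
  [0, 0, 0, 0, 0, 0],
  [0, 0, 0, 0, 0, 0],
  [0, 0, 0, 0, 0, 0],
  [0, 0, 0, 0, 0, 0],
  [0, 0, 0, 0, 0, 0],
  [0, 0, 0, 0, 0, 0],
  [0, 0, 0, 0, 0, 0],
  [0, 0, 0, 0, 0, 0],
  [0, 0, 0, 0, 0, 0],
])

```text
t: 3.7
tool_pos: [0.4407, -0.0127, 0.054]
ee_rot: [-0.0, 0.976, 0.217, -0.0]
contact_force: [0.4, 0.6, 0.0]
finger_gap: 0.0128
gripper_force: 0.0
```

Run:
```python
from h import *
from workcell import *
W=get_image("side");cv2.imwrite("pics/s2.png",cv2.resize(W["image"][130:265,320:450],None,fx=4,fy=4)[:,:,::-1])
```

```text
(no output)
```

View pics/s2.png

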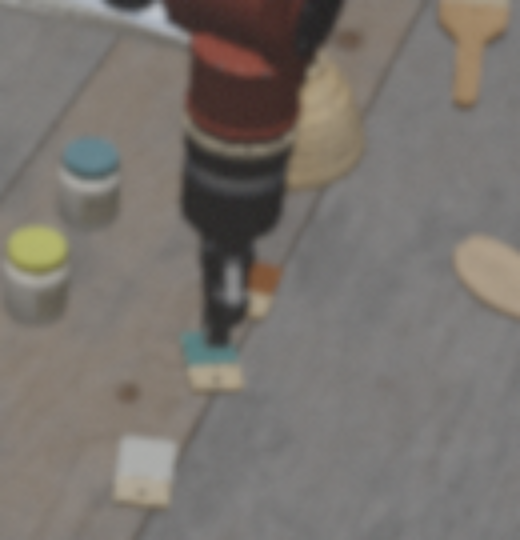

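The crop shows the tips just above the middle of the teal tile with a gap below; nothing has moved.

>>> apply_moves([
  [0, 0, 0, 0, 0, 0],
  [0, 0, 0, 0, 0, 0],
  [0, 0, 0, 0, 0, 0],
  [0, 0, 0, 0, 0, 0],
  [0, 0, 0, 0, 0, 0],
  [0, 0, 0, 0, 0, 0],
  [0, 0, 0, 0, 0, 0],
  [0, 0, 0, 0, 0, 0],
  [0, 0, 0, 0, 0, 0],
  [0, 0, 0, 0, 0, 0],
  [0, 0, 0, 0, 0, 0],
  [0, 0, 0, 0, 0, 0],
])

```text
t: 4.75
tool_pos: [0.4407, -0.0127, 0.054]
ee_rot: [-0.0, 0.976, 0.217, -0.0]
contact_force: [-0.2, 0.2, 0.1]
finger_gap: 0.0127
gripper_force: 0.0
```

>>> apply_moves([
  [0, 0, -0.02, 0, 0, 0],
  [0, 0, -0.045, 0, 0, 0],
  [0, 0, -0.07, 0, 0, 0],
  [0, 0, -0.095, 0, 0, 0],
  [0, 0, -0.12, 0, 0, 0],
  [0, 0, -0.145, 0, 0, 0],
  [0, 0, -0.17, 0, 0, 0],
  [0, 0, -0.185, 0, 0, 0],
  [0, 0, -0.196, 0, 0, 0],
  [0, 0, -0.196, 0, 0, 0],
])

```text
t: 5.58
tool_pos: [0.4419, -0.0129, 0.2521]
ee_rot: [0.001, 0.976, 0.217, 0.002]
contact_force: [0.6, -0.3, 0.2]
finger_gap: 0.0128
gripper_force: 0.0
```

>>> apply_moves([
  [0.01, 0.02, 0, 0, 0, 0],
  [0.02, 0.04, 0, 0, 0, 0],
  [0.03, 0.06, 0, 0, 0, 0],
  [0.04, 0.08, 0, 0, 0, 0],
  [0.05, 0.1, 0, 0, 0, 0],
  [0.06, 0.12, 0, 0, 0, 0],
  [0.07, 0.14, 0, 0, 0, 0],
  [0.08, 0.16, 0, 0, 0, 0],
  [0.091, 0.182, 0, 0, 0, 0],
  [0.091, 0.182, 0, 0, 0, 0],
  [0.091, 0.182, 0, 0, 0, 0],
  [0.091, 0.182, 0, 0, 0, 0],
])

```text
t: 6.58
tool_pos: [0.5994, -0.1387, 0.2489]
ee_rot: [-0.001, 0.976, 0.217, -0.001]
contact_force: [0.6, -0.5, 0.0]
finger_gap: 0.0128
gripper_force: 0.0
```

Run:
```python
from h import *
from workcell import *
W=get_image("wrist");s=sense();print(s["t"],s["tool_pos"])
cv2.imwrite("pics/w2.png",W["image"][:,:,::-1])
import pickle;pickle.dump(W,open("w2.pkl","wb"))
```

```text
6.6333 [ 0.59936249 -0.13848249  0.24941086]
```

View pics/w2.png

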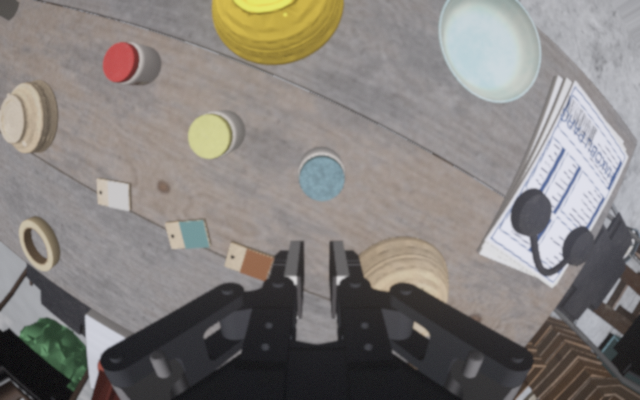

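The wrist view shows the teal lid at (322,177) right under the tips, with yellow well left at (209,135).

Run:
```python
from h import *
import pickle;W=pickle.load(open("w2.pkl","rb"))
from workcell import sense
q=plane(W,(322,177),.068,True);s=sense();print(q,go(s,[q[0],q[1],.112]))
```

```text
[ 0.60520301 -0.14150979  0.068     ] [0.0041 0.0054 0.1374]
```

>>> apply_moves([
  [0.002, 0.003, 0.02, 0, 0, 0],
  [0.002, 0.003, 0.04, 0, 0, 0],
  [0.002, 0.003, 0.06, 0, 0, 0],
  [0.002, 0.003, 0.08, 0, 0, 0],
  [0.002, 0.003, 0.095, 0, 0, 0],
  [0.002, 0.003, 0.108, 0, 0, 0],
  [0.002, 0.003, 0.118, 0, 0, 0],
  [0.002, 0.003, 0.127, 0, 0, 0],
  [0.002, 0.003, 0.134, 0, 0, 0],
  [0.002, 0.003, 0.138, 0, 0, 0],
  [0.002, 0.003, 0.138, 0, 0, 0],
  [0.002, 0.003, 0.138, 0, 0, 0],
])

```text
t: 7.63
tool_pos: [0.6035, -0.1411, 0.1123]
ee_rot: [0.0, 0.976, 0.217, 0.0]
contact_force: [-0.4, -0.4, -0.0]
finger_gap: 0.0123
gripper_force: 0.0
```

>>> apply_moves([
  [0, 0, 0, 0, 0, 0],
  [0, 0, 0, 0, 0, 0],
  [0, 0, 0, 0, 0, 0],
  [0, 0, 0, 0, 0, 0],
  [0, 0, 0, 0, 0, 0],
  [0, 0, 0, 0, 0, 0],
  [0, 0, 0, 0, 0, 0],
  [0, 0, 0, 0, 0, 0],
  [0, 0, 0, 0, 0, 0],
  [0, 0, 0, 0, 0, 0],
  [0, 0, 0, 0, 0, 0],
  [0, 0, 0, 0, 0, 0],
])

```text
t: 8.63
tool_pos: [0.6033, -0.141, 0.112]
ee_rot: [-0.0, 0.976, 0.217, -0.0]
contact_force: [0.5, 0.6, 0.5]
finger_gap: 0.013
gripper_force: 0.0
```

>>> apply_moves([
  [0, 0, 0, 0, 0, 0],
  [0, 0, 0, 0, 0, 0],
  [0, 0, 0, 0, 0, 0],
  [0, 0, 0, 0, 0, 0],
  [0, 0, 0, 0, 0, 0],
  [0, 0, 0, 0, 0, 0],
  [0, 0, 0, 0, 0, 0],
  [0, 0, 0, 0, 0, 0],
  [0, 0, 0, 0, 0, 0],
  [0, 0, 0, 0, 0, 0],
  [0, 0, 0, 0, 0, 0],
  [0, 0, 0, 0, 0, 0],
])

```text
t: 9.63
tool_pos: [0.6033, -0.141, 0.112]
ee_rot: [-0.0, 0.976, 0.217, -0.0]
contact_force: [-0.6, 0.2, 0.2]
finger_gap: 0.0135
gripper_force: 0.0
```

Run:
```python
from h import *
from workcell import *
W=get_image("side");cv2.imwrite("pics/s3.png",cv2.resize(W["image"][130:265,320:450],None,fx=4,fy=4)[:,:,::-1])
```

```text
(no output)
```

View pics/s3.png

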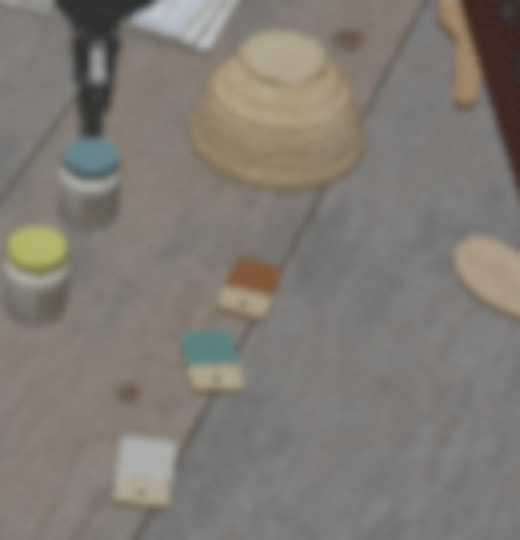

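The tips stand just above the centre of the teal lid, clear of it, and everything is in place. Next is the bowl.

>>> apply_moves([
  [0, 0, -0.02, 0, 0, 0],
  [0, 0, -0.04, 0, 0, 0],
  [0, 0, -0.06, 0, 0, 0],
  [0, 0, -0.08, 0, 0, 0],
  [0, 0, -0.1, 0, 0, 0],
  [0, 0, -0.12, 0, 0, 0],
  [0, 0, -0.138, 0, 0, 0],
  [0, 0, -0.138, 0, 0, 0],
])

```text
t: 10.35
tool_pos: [0.6048, -0.1415, 0.2539]
ee_rot: [0.002, 0.976, 0.217, 0.002]
contact_force: [0.1, -0.9, 0.9]
finger_gap: 0.0127
gripper_force: 0.0
```

>>> apply_moves([
  [-0.02, 0.012, 0, 0, 0, 0],
  [-0.04, 0.024, 0, 0, 0, 0],
  [-0.06, 0.036, 0, 0, 0, 0],
  [-0.08, 0.048, 0, 0, 0, 0],
  [-0.1, 0.06, 0, 0, 0, 0],
  [-0.12, 0.072, 0, 0, 0, 0],
  [-0.14, 0.084, 0, 0, 0, 0],
  [-0.16, 0.094, 0, 0, 0, 0],
  [-0.172, 0.101, 0, 0, 0, 0],
  [-0.172, 0.101, 0, 0, 0, 0],
  [-0.172, 0.101, 0, 0, 0, 0],
  [-0.172, 0.101, 0, 0, 0, 0],
])

```text
t: 11.35
tool_pos: [0.4905, -0.3047, 0.2498]
ee_rot: [-0.0, 0.976, 0.217, 0.0]
contact_force: [1.1, 0.3, -0.0]
finger_gap: 0.0126
gripper_force: 0.0
```

Run:
```python
from h import *
from workcell import *
W=get_image("wrist");s=sense();print(s["t"],s["tool_pos"])
cv2.imwrite("pics/w3.png",W["image"][:,:,::-1])
import pickle;pickle.dump(W,open("w3.pkl","wb"))
```

```text
11.4 [ 0.49066705 -0.30454087  0.24982743]
```

View pics/w3.png

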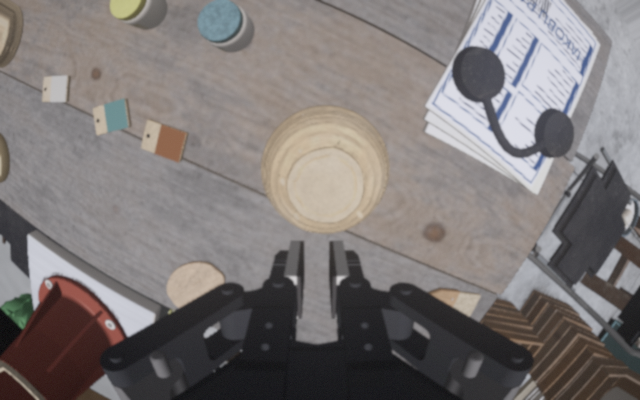

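The large bowl's foot is at (325,185), beneath the tips.

>>> apply_moves([
  [0.002, 0.003, 0.015, 0, 0, 0],
  [0.002, 0.003, 0.03, 0, 0, 0],
  [0.002, 0.003, 0.045, 0, 0, 0],
  [0.002, 0.003, 0.06, 0, 0, 0],
  [0.002, 0.003, 0.075, 0, 0, 0],
  [0.002, 0.003, 0.088, 0, 0, 0],
  [0.002, 0.003, 0.098, 0, 0, 0],
  [0.002, 0.003, 0.106, 0, 0, 0],
  [0.002, 0.003, 0.112, 0, 0, 0],
  [0.002, 0.003, 0.112, 0, 0, 0],
  [0.002, 0.003, 0.112, 0, 0, 0],
  [0.002, 0.003, 0.112, 0, 0, 0],
])

```text
t: 12.4
tool_pos: [0.4937, -0.3074, 0.1387]
ee_rot: [0.0, 0.976, 0.217, 0.0]
contact_force: [-0.1, -0.8, 0.4]
finger_gap: 0.0126
gripper_force: 0.0
```

>>> apply_moves([
  [0, 0, 0, 0, 0, 0],
  [0, 0, 0, 0, 0, 0],
  [0, 0, 0, 0, 0, 0],
  [0, 0, 0, 0, 0, 0],
  [0, 0, 0, 0, 0, 0],
  [0, 0, 0, 0, 0, 0],
  [0, 0, 0, 0, 0, 0],
  [0, 0, 0, 0, 0, 0],
  [0, 0, 0, 0, 0, 0],
  [0, 0, 0, 0, 0, 0],
  [0, 0, 0, 0, 0, 0],
  [0, 0, 0, 0, 0, 0],
])

```text
t: 13.4
tool_pos: [0.4933, -0.3072, 0.138]
ee_rot: [-0.0, 0.976, 0.217, -0.0]
contact_force: [-0.3, 0.4, -0.6]
finger_gap: 0.0129
gripper_force: 0.0
```

>>> apply_moves([
  [0, 0, 0, 0, 0, 0],
  [0, 0, 0, 0, 0, 0],
  [0, 0, 0, 0, 0, 0],
  [0, 0, 0, 0, 0, 0],
  [0, 0, 0, 0, 0, 0],
  [0, 0, 0, 0, 0, 0],
  [0, 0, 0, 0, 0, 0],
  [0, 0, 0, 0, 0, 0],
  [0, 0, 0, 0, 0, 0],
  [0, 0, 0, 0, 0, 0],
  [0, 0, 0, 0, 0, 0],
  [0, 0, 0, 0, 0, 0],
])

```text
t: 14.4
tool_pos: [0.4933, -0.3072, 0.138]
ee_rot: [-0.0, 0.976, 0.217, 0.0]
contact_force: [-0.3, 0.1, -0.1]
finger_gap: 0.0127
gripper_force: 0.0
```

Run:
```python
from h import *
from workcell import *
W=get_image("side");cv2.imwrite("pics/s4.png",cv2.resize(W["image"][130:265,320:450],None,fx=4,fy=4)[:,:,::-1])
```

```text
(no output)
```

View pics/s4.png

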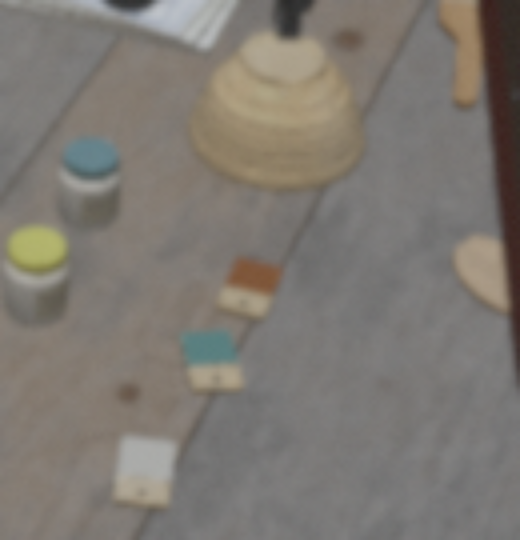

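The tips hover over the bowl's foot at crop (289,35), and nothing has been disturbed.

```bash
python3 -c "
from workcell import *
print(sign_off())"
```

```text
the job is handed in; nothing more can be done
None
```

I pointed at the teal tile, the teal-lidded jar and the large raw-clay bowl in that order, holding about two seconds at each, then handed in with the arm still over the bowl; the pictures show nothing touched or moved, but the hand-in gave no verdict.

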